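Clear the squaring jig and hold a neck heel blank in its corner

TASK

Take the steel setting block off the squaring jig and stand it back, fully down, in its own holder (the smaller, empty one). Then lay the wooden neck heel blank flat on the jig plate, its long side along the far stop, push it home into the corner so that it bears firmly on both stops at once, and finish while still pressing it there: do not let go. Leave the bottles, the mixing cup and the other setting block where they are.

Things in the scene. Friction and masses are not known exactly. Their poses are not given: they have to be found in the camera images.
- setting_center (a point): Centre of the small setting block: an upright plain steel block 25 (its x) x 40 (its y) x 60 mm high, 0.4 kg. It starts standing on the jig plate near the corner, 3 to 15 mm from the stops.
- setting_block: The same small setting block; origin at the centre of its underside, z up.
- small_holder_floor (a point): Centre of the inner floor of the small setting block's own holder: a fixed open plywood box on the bench, inside 31 (x) x 46 (y) mm, walls 8 mm thick, rim 24 mm above the bench, inner floor 8 mm above the bench. The block stands in it upright, its 40 mm side along the holder's y (either way round), with 3 mm play on each side. It is empty at the start; it and the larger holder may be on either of the two places.
- large_block: The other, larger setting block, steel, 32 x 60 x 60 mm, standing in its own larger plywood holder (54 x 82 mm outside, rim 24 mm high), 110 mm or more from the small holder, centre to centre. Origin at the centre of its underside. Leave it alone.
- jig_corner (a point): The inner corner of the squaring jig, at the top of its base plate (12 mm above the bench), where the inner faces of the two stops would meet. x and y lie level along the jig: the far stop's inner face is the plane x = 0 and the side stop's the plane y = 0; the free room of the plate lies at negative x (160 mm) and negative y (185 mm). z is up. The jig is fixed to the bench; its yaw varies.
- far_stop: Steel bar fixed on the plate, the far stop: 15 mm thick, 10 mm high above the plate, its inner face looks to the jig's -x and runs along y from 8 to 163 mm from the corner. Origin at the corner, axes as the jig's.
- side_stop: Steel bar fixed on the plate, the side stop: 15 mm thick, 10 mm high above the plate, its inner face looks to the jig's -y and runs along x from 8 to 113 mm from the corner. Origin at the corner, axes as the jig's.
- blank_center (a point): Centre of the neck heel blank: a laminated wooden block 50 (its x) x 100 (its y) x 50 mm high, 0.1 to 0.25 kg, lying on the bench. Either end may go to the side stop. Home, its centre is 25 mm from the far stop's face, 50 mm from the side stop's face and 25 mm above the plate. It stands 40 mm above the stops, so it can be gripped across its 50 mm width above them.
- blank: The same blank; origin at the centre of its underside, z up.
- stain_bottle: Amber bottle, 42 mm across, 110 mm high, beyond the jig; origin at its underside. Leave it alone.
- black_bottle: Black bottle, 44 mm across, 115 mm high, beyond the jig; origin at its underside. Leave it alone.
- mixing_cup: Small open cup, 44 mm across, 40 mm high, on the robot's side of the jig; origin at its underside. Leave it alone.
Mind the look-alikes: they are no part of the job. What is shaped like the setting_block but green is not meant. Leave any blue look-alike of the blank alone.

How it is judged:
By the outcome, as a careful person would: the job done as asked, in the order asked, and still so for the second after the job is handed in, while the arm keeps its last pose, push and grip.
It also fails if it takes over 72 s, if anything falls off the work surface, if the arm or the gripper's body presses on something with over 40 N, if the wrist force passes 120 N, or if a joint passes its speed limit or range.

ROBOT

A 6-joint arm with a two-finger parallel gripper is mounted at the origin on the work surface. World frame = base frame: x ahead of the robot, y to its left, z up, the work surface at z = 0. Lengths are in m, angles in rad, forces in N, time in s.
With the tool pointing down it reaches from about 0.35 to 0.85 m from the base axis. Payload 8.1 kg.
Tool frame: the origin (TCP) lies midway between the tips of the shut fingers; the grasp point (between the pads) lies 19 mm behind it; z points along the fingers, y is the direction in which the jaws open and shut (so a half turn about z gives the same grasp; the last joint's range is limited). The gripper opens to 93 mm and grips with 3 to 60 N. Pads are 15 mm wide; open, the fingers measure 128 mm over their backs; the gripper's body (75 mm by 188 mm) begins 65 mm behind the grasp point.
Start: joints at [-1.227, 0.13, 1.488, -0, 1.523, -0.085], TCP at [0.249, -0.546, 0.219] pointing down, gripper open.
Joint ranges: [-2.96, 2.96], [-0.89, 2.26], [0.02, 2.5], [-1.34, 4.48], [0, 2.73], [-2.66, 2.66]. Speed limits (rad/s): [2.39, 2.39, 2.79, 3.14, 3.14, 3.14].

INTERFACE

Orientations are given as a rotation vector (axis times angle).
In Python, from plant import robot gives the robot as it stands. The module is installed in compiled form; this text tells all that it offers.
- The arm moves only by the shell command python3 -m pendant 'ROWS' [FORCE]. ROWS is JSON, a list of rows, each an object with "translation": the shift along the tool's x, y, z in mm, a list of three; "twist": the turn, a rotation vector about the tool's x, y, z in rad, a list of three; "grip": the opening, from -1 (shut) to 1 (fully open). A call has exactly 10 rows; each row shifts and turns the pose as measured when the row begins, along the tool's axes as they then stand; what a row does not reach is not made up. A row lasts 1/10 s, in which the tool goes at most 50 mm and 8.59 degrees, less where a joint would pass 70% of its speed; a pose out of reach is approached as far as the arm can. A call is refused whole if a number of a shift passes 50 or a number of a turn 0.15, either way. A call with a gripper value outside its range is refused whole. The fingers move at their own pace and stop on an object; FORCE is the grip in N (left out, the last holds). Time passes only in rows, so rows that do not move let the fingers close, or fill a call up. It gives the time, the measured TCP pose, the force and the opening at its end, in the units of the state.
- robot.read_state(): the state, without advancing time (a new reading comes with each control period).
- robot.read_camera(name): name is "scene" or "top"; returns (picture, depth): 480x640x3 uint8, red, green, blue; 480x640 float32, m along the optical axis (not along the pixel's ray), 0 where there is no reading.
- robot.camera_info(name): a dict with "vertical_fov" (degrees; the focal length in pixels is half the picture's height over the tangent of half this angle, whatever the lens; pixels are square), "cx", "cy" (the principal point, pixels), "D" ([k1, k2, p1, p2, k3] as OpenCV has them; the pictures are not rectified), "cam_to_world" (4x4, takes a point from camera to world coordinates). Camera axes: x right, y up, looking along -z (the intrinsics and any distortion apply to the point x, -y, -z); pixel columns grow to the right and rows downward; lengths in m; the calibration is good to about 2 mm. A picture is of the moment at which its call begins. camera_info takes no time and is no camera call.
- robot.close_job(): hands the job in, once; it reports no verdict.
The state is a dict: "t": time; "q": joint angles; "dq": joint speeds; "joint_torque": joint torques, N m; "tool_pos": TCP position; "orientation": TCP orientation; "force": force on the tool from outside, world axes, zero at the start; "wrist_torque": the same for the moment, N m; "opening": finger opening in m.
Only numpy, scipy, OpenCV 4.12 (cv2) and the standard library are available. Lean on these libraries where they do the work, as an engineer would, in place of code of your own. Each camera call takes 0.05 s, during which the arm holds its last target. There are 200 camera calls.

## Working session

There is one attempt and no reset: what is moved stays moved. The work goes in short steps, Python scripts to look and compute and a shell command to move; the robot and the scene stay as the last step left them, time stands still between calls to the robot, and variables do not carry over. Pictures are saved under pics/ and viewed, about 8 in all and at most 12, crops included, and the job is handed in when it is done.

```bash
mkdir -p pics; cat > h.py <<'E'
import numpy as np, cv2
from plant import robot
def cam(n):
    i=robot.camera_info(n); f=240/np.tan(np.radians(i["vertical_fov"])/2)
    return np.array([[f,0,i["cx"]],[0,f,i["cy"]],[0,0,1.]]),np.array(i["D"],float),np.array(i["cam_to_world"])
def plane(n,px,z):
    K,D,T=cam(n); u=cv2.undistortPoints(np.array(px,float).reshape(-1,1,2),K,D).reshape(-1,2)
    d=np.c_[u[:,0],-u[:,1],-np.ones(len(u))]@T[:3,:3].T
    return T[:3,3]+d*((z-T[2,3])/d[:,2])[:,None]
def proj(n,P):
    K,D,T=cam(n); p=(np.array(P,float).reshape(-1,3)-T[:3,3])@T[:3,:3]
    return cv2.projectPoints(p*[1,-1,-1],np.zeros(3),np.zeros(3),K,D)[0].reshape(-1,2)
def cloud(n,dep):
    v,u=np.mgrid[:480,:640]; K,D,T=cam(n)
    w=cv2.undistortPoints(np.c_[u.ravel(),v.ravel()].astype(float).reshape(-1,1,2),K,D).reshape(-1,2)
    d=dep.ravel()[:,None]
    return ((np.c_[w[:,0],-w[:,1],-np.ones(len(w))]*d)@T[:3,:3].T+T[:3,3]).reshape(480,640,3)
def snap(n,name):
    im,d=robot.read_camera(n); cv2.imwrite(f"pics/{name}.png",im[:,:,::-1]); np.save(f"pics/{name}.npy",d); return im,d
E
python3 - <<'E'
from h import *
for n in("top","scene"):
    snap(n,n+"0"); print(n,cam(n))
s=robot.read_state(); print(s)
E
```

```text
top (array([[572.26132145,   0.        , 311.25108081],
       [  0.        , 572.26132145, 247.03611431],
       [  0.        ,   0.        ,   1.        ]]), array([0.05915995, 0.        , 0.        , 0.        , 0.        ]), array([[ 0.00452415,  0.99702555, -0.07693883,  0.47921809],
       [-0.99992601,  0.00537924,  0.01091028, -0.01359446],
       [ 0.0112917 ,  0.07688378,  0.99697612,  1.12526954],
       [ 0.        ,  0.        ,  0.        ,  1.        ]]))
scene (array([[602.81902885,   0.        , 321.93048729],
       [  0.        , 602.81902885, 233.50901932],
       [  0.        ,   0.        ,   1.        ]]), array([-0.15220691,  0.        ,  0.        ,  0.        ,  0.        ]), array([[ 0.47596343, -0.53327029,  0.6993437 ,  1.38281281],
       [ 0.87931698,  0.3031478 , -0.36729153, -0.44690599],
       [-0.01613884,  0.78976213,  0.61320088,  0.78920875],
       [ 0.        ,  0.        ,  0.        ,  1.        ]]))
{'t': 0.1, 'q': array([-1.22736213e+00,  1.31097153e-01,  1.48917203e+00, -2.93717136e-05,
        1.52301725e+00, -8.53939914e-02]), 'dq': array([ 0.00280854, -0.00247941, -0.00302366, -0.00109271, -0.00144735,
       -0.00071271]), 'joint_torque': array([ 1.62564461e-04, -5.61341250e+01, -4.93095410e+01,  7.69521086e-02,
        2.91850884e-02, -6.57478245e-05]), 'tool_pos': array([ 0.24931971, -0.54517104,  0.21768458]), 'orientation': array([-3.06801599e+00, -6.68097883e-01,  3.87809235e-04]), 'force': array([ 0.38825625,  0.60697133, -0.8450929 ]), 'wrist_torque': array([0.0353121 , 0.00284661, 0.0563127 ]), 'opening': 0.09299139254369174}
```

View pics/top0.png

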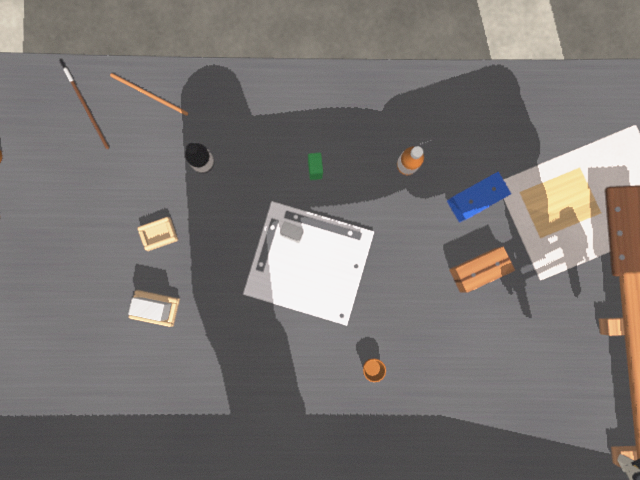

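View pics/scene0.png

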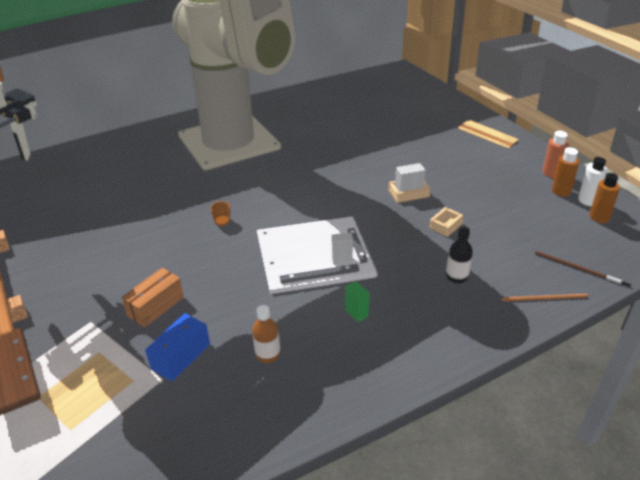

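Top view: the setting block is at about (291,231) on the jig, with the jig corner near (272,212). The small empty holder is at (157,233) and the blank at (483,270). The blue and green look-alikes lie apart from these. Next I'll measure by depth and colour.

```bash
python3 - <<'E'
from h import *
im=cv2.imread("pics/top0.png"); d=np.load("pics/top0.npy"); P=cloud("top",d)
def rect(m,roi,z,nm):
    q=np.zeros((480,640),np.uint8); x0,y0,x1,y1=roi; q[y0:y1,x0:x1]=m[y0:y1,x0:x1]*255
    c=max(cv2.findContours(q,0,cv2.CHAIN_APPROX_NONE)[0],key=cv2.contourArea)
    W=plane("top",c.reshape(-1,2),z)[:,:2]
    r=cv2.minAreaRect((W*1000).astype(np.float32)); print(nm,r,cv2.contourArea(c), 'medz',np.median(P[...,2][q>0]))
z=P[...,2]
for n,(u,v) in dict(block=(291,231),hold=(157,233),plate=(320,280),blank=(475,265),bench=(420,300)).items(): print(n,P[v,u],im[v,u])
rect(abs(z-.072)<.012,(275,215,310,245),.072,"block")
rect(abs(z-.05)<.015,(440,240,525,300),.05,"blank")
hsv=cv2.cvtColor(im,cv2.COLOR_BGR2HSV)
w=(hsv[...,1]>60)&(hsv[...,0]<30)&(hsv[...,2]>70)
rect(w,(130,205,190,260),.024,"holder")
rect(w,(440,240,525,300),.05,"blankcol")
rect((z>.006)&(z<.03),(235,195,385,335),.012,"plate")
rect((hsv[...,2]<60),(255,210,282,275),.022,"side")
rect((hsv[...,2]<90),(280,208,365,242),.022,"far")
a=cv2.resize(im[195:335,235:385],None,fx=5,fy=5,interpolation=cv2.INTER_CUBIC)[:600]
b=cv2.resize(im[210:260,130:190],None,fx=5,fy=5,interpolation=cv2.INTER_CUBIC)
cv2.imwrite("pics/crop1.png",a); 
s=cv2.imread("pics/scene0.png"); cv2.imwrite("pics/crop2.png",cv2.resize(s[160:300,250:480],None,fx=3.4,fy=3.4,interpolation=cv2.INTER_CUBIC))
E
```

```text
block [0.59063389 0.01260262 0.06635687] [152 154 159]
hold [0.59126095 0.27480714 0.00776921] [181 228 245]
plate [ 0.50096645 -0.04302087  0.01364209] [245 245 246]
blank [ 0.53015477 -0.33364101  0.04751909] [103 154 223]
bench [ 0.4631835  -0.23987108 -0.00306439] [125 123 125]
block ((589.2971801757812, 11.48626708984375), (40.19684600830078, 25.508615493774414), 68.4430160522461) 267.5 medz 0.07046541409542317
blank ((521.7235717773438, -348.925537109375), (51.16196060180664, 102.98851013183594), 25.237842559814453) 1422.0 medz 0.048233684084901585
holder ((588.92822265625, 270.6334533691406), (51.540138244628906, 66.42467498779297), 19.35462188720703) 868.0 medz 0.01016026285295868
blankcol ((521.469970703125, -345.5286865234375), (54.77621841430664, 112.87034606933594), 24.699111938476562) 1656.5 medz 0.047853285358647635
plate ((534.3252563476562, -21.06926727294922), (209.39878845214844, 189.4356689453125), 73.64861297607422) 10269.5 medz 0.011063971661832706Traceback (most recent call last):
  File "<stdin>", line 17, in <module>
  File "<stdin>", line 5, in rect
ValueError: max() iterable argument is empty
```

```bash
python3 - <<'E'
from h import *
im=cv2.imread("pics/top0.png")
a=cv2.resize(im[198:332,238:382],None,fx=4,fy=4,interpolation=cv2.INTER_CUBIC)
b=cv2.resize(im[205:260,130:186],None,fx=4,fy=4,interpolation=cv2.INTER_CUBIC)
o=np.zeros((536,800,3),np.uint8); o[:536,:576]=a; o[:220,576:]=b
c=cv2.resize(im[240:300,445:520],None,fx=2.9,fy=2.9); o[250:250+c.shape[0],576:576+c.shape[1]]=c[:, :224]
cv2.imwrite("pics/crop1.png",o)
s=cv2.imread("pics/scene0.png"); cv2.imwrite("pics/crop2.png",cv2.resize(s[200:300,250:480],None,fx=3.4,fy=3.4,interpolation=cv2.INTER_CUBIC))
E
```

```text
(no output)
```

View pics/crop1.png

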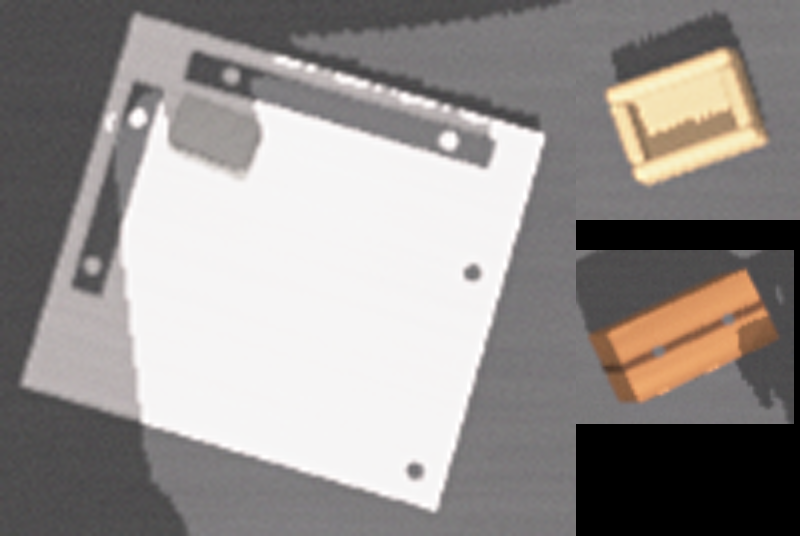

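View pics/crop2.png

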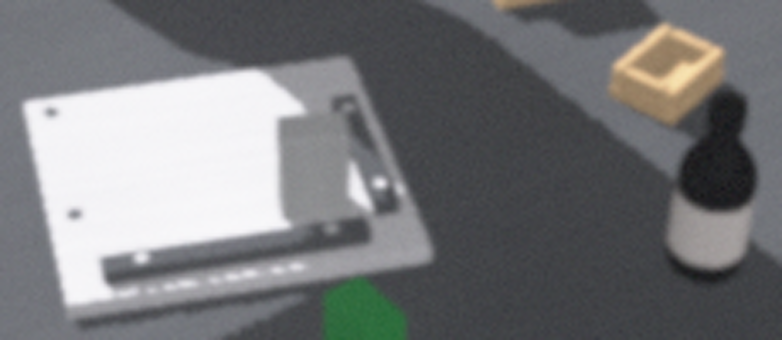

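Crop 1 (4x, origin (238,198)): the far stop's inner edge runs (187,82) to (488,168), and the side stop's (161,95) to (101,295). The holder has visible outer walls, so its colour mask is biased. I'll fit edges and use depth points from both cameras.

```bash
python3 - <<'E'
from h import *
from scipy.ndimage import map_coordinates
im=cv2.imread("pics/top0.png"); g=im.mean(2)
def edge(a,b,z,n=60,h=3):
    a=np.array(a)/4+[238-.375,198-.375]; b=np.array(b)/4+[238-.375,198-.375]
    t=(b-a)/np.linalg.norm(b-a); nn=np.array([-t[1],t[0]]); s=np.linspace(-h,h,61); pts=[]
    for k in np.linspace(.05,.95,n):
        c=a+(b-a)*k; q=c+s[:,None]*nn; v=map_coordinates(g,[q[:,1],q[:,0]],order=1)
        gr=np.abs(np.gradient(v)); i=gr.argmax()
        if gr[i]>1.2:
            w=gr*(abs(np.arange(61)-i)<10); pts.append(c+nn*(w@s/w.sum()))
    W=plane("top",pts,z)[:,:2].astype(np.float32)
    vx,vy,x,y=cv2.fitLine(W,cv2.DIST_HUBER,0,.0005,.0005).ravel()
    r=np.abs((W-[x,y])@[-vy,vx]); print(len(pts),"ang",np.degrees(np.arctan(vy/vx))if abs(vx)>abs(vy) else 90-np.degrees(np.arctan(vx/vy)),"res",np.median(r)*1e3); return np.array([x,y]),np.array([vx,vy])
F=edge((260,103),(488,168),.013); S=edge((161,97),(101,295),.013)
R=edge((545,132),(437,510),.012); B=edge((150,425),(437,510),.012); L=edge((132,20),(22,383),.012)
def X(A,B): 
    k=np.linalg.solve(np.c_[A[1],-B[1]],B[0]-A[0]); return A[0]+A[1]*k[0]
print("corner",X(F,S),"plate BR",X(R,B))
def rect(n,roi,z0,z1,nm):
    P=cloud(n,np.load(f"pics/{n}0.npy")); x0,y0,x1,y1=roi; q=P[y0:y1,x0:x1].reshape(-1,3); q=q[(q[:,2]>z0)&(q[:,2]<z1)]
    r=cv2.minAreaRect((q[:,:2]*1000).astype(np.float32)); print(nm,n,np.round(r[0],1),np.round(r[1],1),round(r[2],1),len(q),np.percentile(q[:,2],[50,90]))
rect("top",(130,205,190,260),.017,.04,"holder"); rect("scene",(425,200,468,238),.016,.04,"holder")
rect("top",(275,215,310,245),.06,.09,"block"); rect("scene",(325,225,360,270),.06,.09,"block")
rect("top",(440,240,525,300),.04,.06,"blank"); rect("scene",(118,260,190,330),.04,.06,"blank")
# holder rim by drawn corners (crop x-576)
c=np.array([(607,92),(728,47),(768,142),(645,185)],float)-[576,0]; c=c/4+[130-.375,205-.375]
print("rim",np.round(plane("top",c,.024)[:,:2]*1e3,1))
for nm,(u,v),z in (("cup",(375,370),.04),("amber",(417,152),.11),("black",(196,152),.11)): print(nm,plane("top",[(u,v)],z))
E
```

```text
60 ang 73.62427 res 0.14135346
60 ang -15.860486 res 0.30768725
60 ang -16.31938 res 0.14359877
60 ang 73.7023 res 0.17161807
60 ang -16.308653 res 0.1974774
corner [0.62592906 0.03694806] plate BR [ 0.41379705 -0.0948774 ]
holder top [589.8 273.2] [49.  62.1] 20.3 424 [0.02213198 0.02515112]
holder scene [593.1 270.9] [48.6 65.8] 20.5 324 [0.02247918 0.02535564]
block top [589.9  11.7] [40.2 24.9] 68.7 298 [0.07046541 0.07307842]
block scene [592.9   9.7] [40.3 28.8] 66.4 262 [0.07114473 0.07353088]
blank top [ 521.9 -351.3] [ 50.4 102.1] 24.7 1463 [0.04829258 0.05093199]
blank scene [ 573.9 -330.8] [162.3 103.6] 24.3 1459 [0.05011161 0.05214574]
rim [[599.8 308.1]
 [621.9 251.2]
 [576.1 231.1]
 [555.1 288.9]]
cup [[ 0.33333558 -0.14555067  0.04      ]]
amber [[ 0.73014854 -0.21426604  0.11      ]]
black [[0.72718795 0.18251646 0.11      ]]
```

Both cameras agree on block-to-holder offsets within 0.5 mm, and differ by about 3 mm in absolute position. I'll take the mean for now. First move: towards the block, staying high.

```bash
cat > go.py <<'E'
import sys; from h import *; from scipy.spatial.transform import Rotation as R
# go.py x y z psi : remaining shift in tool axes (mm) and turn (rad) to TCP target, jaws along psi (deg)
x,y,z,psi=map(float,sys.argv[1:]); s=robot.read_state(); r=R.from_rotvec(s["orientation"]); m=r.as_matrix()
p=np.radians(psi); yv=np.array([np.cos(p),np.sin(p),0])
if yv@m[:,1]<0: yv=-yv
zz=np.array([0,0,-1.]); T=R.from_matrix(np.c_[np.cross(yv,zz),yv,zz])
rv=(r.inv()*T).as_rotvec(); d=np.array([x,y,z])-s["tool_pos"]
print("t",round(s["t"],2),"pos",s["tool_pos"].round(4),"psi",np.degrees(np.arctan2(m[1,1],m[0,1])).round(2),"F",s["force"].round(1),"M",s["wrist_torque"].round(2),"open",round(s["opening"],4),"q",s["q"].round(2))
print("shift now",(m.T@d*1e3).round(1),"turn",rv.round(4),"shift after turn",(T.as_matrix().T@d*1e3).round(1))
E
python3 -m pendant '[{"translation":[39,-26,0],"twist":[0,0,0],"grip":1},{"translation":[39,-26,0],"twist":[0,0,0],"grip":1},{"translation":[39,-26,0],"twist":[0,0,0],"grip":1},{"translation":[39,-26,0],"twist":[0,0,0],"grip":1},{"translation":[39,-26,0],"twist":[0,0,0],"grip":1},{"translation":[39,-26,0],"twist":[0,0,0],"grip":1},{"translation":[39,-26,0],"twist":[0,0,0],"grip":1},{"translation":[39,-26,0],"twist":[0,0,0],"grip":1},{"translation":[39,-26,0],"twist":[0,0,0],"grip":1},{"translation":[39,-26,0],"twist":[0,0,0],"grip":1}]' 20; python3 go.py .5914 .0107 .15 -21.5
```

```text
t: 1.1
tool_pos: [0.4995, -0.1354, 0.213]
orientation: [-3.066, -0.65, 0.007]
force: [0.5, -0.3, -0.3]
opening: 0.0931
t 1.1 pos [ 0.4995 -0.1354  0.213 ] psi -66.07 F [ 0.5 -0.3 -0.3] M [-0.08 -0.05  0.04] open 0.0931 q [-0.37 -0.08  1.72  0.    1.52  0.79]
shift now [143.4 -95.7  63.4] turn [-8.600e-03 -7.000e-04 -7.779e-01] shift after turn [169.6  32.   63. ]
```

```bash
python3 -m pendant '[{"translation":[36,-24,10],"twist":[0,0,0],"grip":1},{"translation":[36,-24,10],"twist":[0,0,0],"grip":1},{"translation":[36,-24,10],"twist":[0,0,0],"grip":1},{"translation":[36,-24,10],"twist":[0,0,0],"grip":1},{"translation":[0,0,5],"twist":[-0.005,0,-0.14],"grip":1},{"translation":[0,0,5],"twist":[0,0,-0.14],"grip":1},{"translation":[0,0,5],"twist":[0,0,-0.14],"grip":1},{"translation":[0,0,5],"twist":[0,0,-0.14],"grip":1},{"translation":[0,0,0],"twist":[0,0,-0.14],"grip":1},{"translation":[0,0,0],"twist":[0,0,-0.07],"grip":1}]'; python3 go.py .5914 .0107 .04 -21.5
```

```text
t: 2.1
tool_pos: [0.5934, 0.0271, 0.1446]
orientation: [-2.562, -1.802, 0.013]
force: [-0.0, 0.7, -0.1]
opening: 0.0929
t 2.1 pos [0.5934 0.0271 0.1446] psi -19.77 F [-0.   0.7 -0.1] M [-0.03 -0.07  0.01] open 0.0929 q [-0.04  0.17  1.58  0.    1.4   0.3 ]
shift now [-16.    4.9 104.6] turn [-0.0123  0.0015  0.0302] shift after turn [-16.    4.1 104.6]
```

```bash
python3 -m pendant '[{"translation":[-8,2,5],"twist":[-0.012,0,0.03],"grip":1},{"translation":[-8,2,5],"twist":[0,0,0],"grip":1},{"translation":[0,0,5],"twist":[0,0,0],"grip":1},{"translation":[0,0,5],"twist":[0,0,0],"grip":1},{"translation":[0,0,0],"twist":[0,0,0],"grip":1},{"translation":[0,0,0],"twist":[0,0,0],"grip":1},{"translation":[0,0,0],"twist":[0,0,0],"grip":1},{"translation":[0,0,0],"twist":[0,0,0],"grip":1},{"translation":[0,0,0],"twist":[0,0,0],"grip":1},{"translation":[0,0,0],"twist":[0,0,0],"grip":1}]'; python3 go.py .5914 .0107 .04 -21.5
```

```text
t: 3.1
tool_pos: [0.5903, 0.0091, 0.1215]
orientation: [2.605, 1.756, -0.004]
force: [0.9, -0.9, 0.1]
opening: 0.0929
t 3.1 pos [0.5903 0.0091 0.1215] psi -22.01 F [ 0.9 -0.9  0.1] M [-0.02 -0.1   0.  ] open 0.0929 q [-0.07  0.17  1.62 -0.    1.35  0.31]
shift now [ 2.1  0.5 81.5] turn [-0.0014  0.0022 -0.0089] shift after turn [ 1.9  0.4 81.5]
```

```bash
python3 -m pendant '[{"translation":[1,0,13],"twist":[0,0,-0.009],"grip":1},{"translation":[1,0,13],"twist":[0,0,0],"grip":1},{"translation":[0,0,13],"twist":[0,0,0],"grip":1},{"translation":[0,0,13],"twist":[0,0,0],"grip":1},{"translation":[0,0,13],"twist":[0,0,0],"grip":1},{"translation":[0,0,9],"twist":[0,0,0],"grip":1},{"translation":[0,0,5],"twist":[0,0,0],"grip":1},{"translation":[0,0,0],"twist":[0,0,0],"grip":1},{"translation":[0,0,0],"twist":[0,0,0],"grip":1},{"translation":[0,0,0],"twist":[0,0,0],"grip":1}]'; python3 go.py .5914 .0107 .04 -21.5
```

```text
t: 4.1
tool_pos: [0.5894, 0.0111, 0.0333]
orientation: [-2.594, -1.768, 0.008]
force: [0.1, 0.2, -0.3]
opening: 0.0931
t 4.1 pos [0.5894 0.0111 0.0333] psi -21.44 F [ 0.1  0.2 -0.3] M [ 0.01 -0.05  0.01] open 0.0931 q [-0.07  0.27  1.68 -0.    1.2   0.31]
shift now [ 0.3  2.  -6.7] turn [-0.0046  0.0033  0.001 ] shift after turn [ 0.3  2.1 -6.7]
```

```bash
python3 -m pendant '[{"translation":[0,0,0],"twist":[0,0,0],"grip":0.2},{"translation":[0,0,0],"twist":[0,0,0],"grip":-0.2},{"translation":[0,0,0],"twist":[0,0,0],"grip":-1},{"translation":[0,0,0],"twist":[0,0,0],"grip":-1},{"translation":[0,0,0],"twist":[0,0,0],"grip":-1},{"translation":[0,0,0],"twist":[0,0,0],"grip":-1},{"translation":[0,0,0],"twist":[0,0,0],"grip":-1},{"translation":[0,0,0],"twist":[0,0,0],"grip":-1},{"translation":[0,0,0],"twist":[0,0,0],"grip":-1},{"translation":[0,0,0],"twist":[0,0,0],"grip":-1}]' 30; python3 go.py .5914 .0107 .04 -21.5
```

```text
t: 5.1
tool_pos: [0.5912, 0.011, 0.0359]
orientation: [2.595, 1.769, -0.003]
force: [-0.1, 0.5, 0.6]
opening: 0.0252
t 5.1 pos [0.5912 0.011  0.0359] psi -21.44 F [-0.1  0.5  0.6] M [ 0.   -0.04 -0.  ] open 0.0252 q [-0.07  0.27  1.68 -0.    1.2   0.31]
shift now [-0.3  0.3 -4.1] turn [-0.0006  0.002   0.001 ] shift after turn [-0.2  0.3 -4.1]
```

```bash
python3 -m pendant '[{"translation":[0,0,-8],"twist":[0,0,0],"grip":-1},{"translation":[0,0,-15],"twist":[0,0,0],"grip":-1},{"translation":[0,0,-20],"twist":[0,0,0],"grip":-1},{"translation":[0,0,-15],"twist":[0,0,0],"grip":-1},{"translation":[30,-12,0],"twist":[0,0,0],"grip":-1},{"translation":[40,-16,0],"twist":[0,0,0],"grip":-1},{"translation":[40,-16,0],"twist":[0,0,0],"grip":-1},{"translation":[40,-16,0],"twist":[0,0,0],"grip":-1},{"translation":[40,-16,0],"twist":[0,0,0],"grip":-1},{"translation":[30,-12,0],"twist":[0,0,0],"grip":-1}]'; python3 go.py .5915 .272 .09 20.3
```

```text
t: 6.1
tool_pos: [0.5912, 0.2512, 0.1037]
orientation: [2.602, 1.757, 0.0]
force: [0.0, 0.1, -3.9]
opening: 0.0248
t 6.1 pos [0.5912 0.2512 0.1037] psi -21.96 F [ 0.   0.1 -3.9] M [-0.01 -0.08 -0.01] open 0.0248 q [ 0.32  0.32  1.48 -0.    1.34  0.71]
shift now [19.5 -7.5 13.7] turn [ 0.0013  0.0016 -0.7376] shift after turn [19.4  7.5 13.7]
```

```bash
python3 -m pendant '[{"translation":[0,0,0],"twist":[0,0,-0.1],"grip":-1},{"translation":[0,0,0],"twist":[0,0,-0.13],"grip":-1},{"translation":[0,0,0],"twist":[0,0,-0.13],"grip":-1},{"translation":[0,0,0],"twist":[0,0,-0.13],"grip":-1},{"translation":[0,0,0],"twist":[0,0,-0.13],"grip":-1},{"translation":[0,0,0],"twist":[0,0,-0.08],"grip":-1},{"translation":[0,0,0],"twist":[0,0,0],"grip":-1},{"translation":[0,0,0],"twist":[0,0,0],"grip":-1},{"translation":[0,0,0],"twist":[0,0,0],"grip":-1},{"translation":[0,0,0],"twist":[0,0,0],"grip":-1}]'; python3 go.py .5915 .272 .09 20.3
```

```text
t: 7.1
tool_pos: [0.5904, 0.2594, 0.1117]
orientation: [1.803, 2.569, 0.006]
force: [-0.1, 0.2, -4.6]
opening: 0.025
t 7.1 pos [0.5904 0.2594 0.1117] psi 19.89 F [-0.1  0.2 -4.6] M [-0.05 -0.09 -0.  ] open 0.025 q [ 0.33  0.31  1.48 -0.    1.35 -0.01]
shift now [11.4  5.2 21.7] turn [ 0.0051  0.0003 -0.0072] shift after turn [11.4  5.4 21.7]
```

```bash
python3 -m pendant '[{"translation":[6,3,6],"twist":[0.004,0,-0.007],"grip":-1},{"translation":[5,2,6],"twist":[0,0,0],"grip":-1},{"translation":[0,0,0],"twist":[0,0,0],"grip":-1},{"translation":[0,0,0],"twist":[0,0,0],"grip":-1},{"translation":[0,0,0],"twist":[0,0,0],"grip":-1},{"translation":[0,0,0],"twist":[0,0,0],"grip":-1},{"translation":[0,0,0],"twist":[0,0,0],"grip":-1},{"translation":[0,0,0],"twist":[0,0,0],"grip":-1},{"translation":[0,0,0],"twist":[0,0,0],"grip":-1},{"translation":[0,0,0],"twist":[0,0,0],"grip":-1}]'; python3 - <<'E'
from h import *
p=[];o=[]
for i in range(8):
    s=robot.read_state(); p.append(s["tool_pos"]); o.append(s["orientation"]); im,d=snap("scene","s1")
    if i<2: snap("top","t1")
p=np.array(p); print(p.mean(0).round(4),p.std(0).round(4))
cv2.imwrite("pics/s1c.png",cv2.resize(im[120:270,370:520][:,:,::-1],None,fx=4,fy=4,interpolation=cv2.INTER_CUBIC))
E
python3 go.py .5915 .272 .05 20.3
```

```text
t: 8.1
tool_pos: [0.5912, 0.2724, 0.0982]
orientation: [1.797, 2.576, -0.0]
force: [0.1, -0.3, -4.4]
opening: 0.025
[0.5912 0.2725 0.0981] [0.     0.     0.0001]
t 8.6 pos [0.5911 0.2725 0.098 ] psi 20.21 F [-0.   0.3 -4.3] M [ 0.   -0.1  -0.03] open 0.0249 q [ 0.35  0.35  1.46 -0.    1.33  0.  ]
shift now [-0.6  0.2 48. ] turn [-0.0003  0.0004 -0.0016] shift after turn [-0.6  0.2 48. ]
```

View pics/s1c.png

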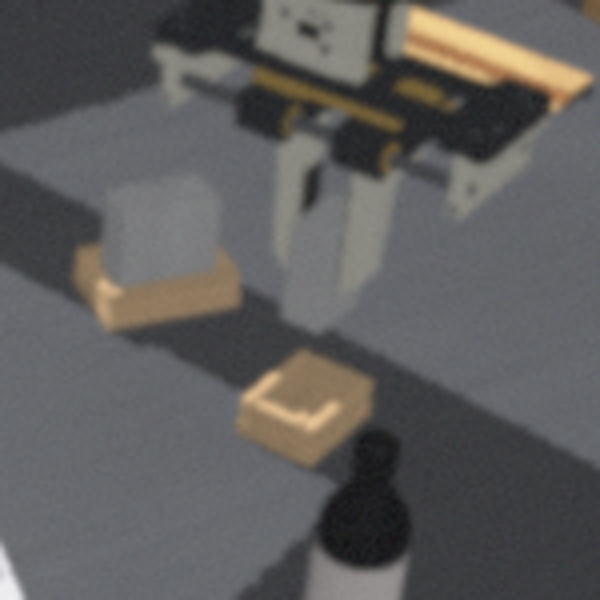

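The view shows the block held upright. Its bottom vertices are at crop (283,310), (318,332) and (358,290). The holder rim is at (240,405), (308,437), (374,378) and (307,348). Comparing the two in the same camera:

```bash
python3 - <<'E'
from h import *
f=lambda c:np.array(c,float)/4+[370-.375,120-.375]
p=np.radians(20.2); ex=np.array([np.cos(p),np.sin(p)]); ey=np.array([-ex[1],ex[0]])
b=plane("scene",f([(283,310),(318,332),(358,290)]),.074)[:,:2]
r=plane("scene",f([(240,405),(308,437),(374,378),(307,348)]),.024)[:,:2]
g=plane("scene",f([(238,432),(308,467),(373,410)]),0)[:,:2]
t=np.array([.5912,.2725])
for n,v in(("block",b),("rim",r),("ground",g)): print(n,"(along jaw, along tool x) rel TCP mm\n",np.c_[(v-t)@ex,(v-t)@ey].round(4)*1e3)
# predicted corners drawn check: block bottom corners if centred on TCP
print(proj("scene",[[*(t+ex*a*.0125+ey*c*.02),.074] for a,c in((1,-1),(1,1),(-1,-1))]), f([(318,332),(358,290),(283,310)]))
def rect(n,roi,fn,z0,z1):
    P=cloud(n,np.load(f"pics/{fn}.npy")); x0,y0,x1,y1=roi; q=P[y0:y1,x0:x1].reshape(-1,3); q=q[(q[:,2]>z0)&(q[:,2]<z1)]; return q
q=rect("scene",(425,180,470,240),"s1",.016,.04)[:,:2]-t; c=cv2.minAreaRect((q*1000).astype(np.float32)); print("rim cloud",np.c_[q@ex,q@ey].min(0),np.c_[q@ex,q@ey].max(0),c)
q=rect("scene",(436,160,468,206),"s1",.072,.09); 
v=np.c_[(q[:,:2]-t)@ex,(q[:,:2]-t)@ey]; print("block cloud",np.percentile(v,[2,50,98],axis=0),len(v),q[:,2].min())
E
```

```text
block (along jaw, along tool x) rel TCP mm
 [[-15.3 -10.6]
 [  9.6 -16. ]
 [  5.2  31.5]]
rim (along jaw, along tool x) rel TCP mm
 [[-20.1 -36.2]
 [ 22.8 -36.7]
 [ 22.2  31.7]
 [-20.8  32. ]]
ground (along jaw, along tool x) rel TCP mm
 [[-23.5 -28.9]
 [ 22.  -30.5]
 [ 22.4  36. ]]
[[449.30290028 203.9922766 ]
 [459.28412872 195.70112074]
 [439.0967478  199.53972579]] [[449.125 202.625]
 [459.125 192.125]
 [440.375 197.125]]
rim cloud [-0.11106959 -0.03378853] [0.02421312 0.08299518] ((-41.7137336730957, 24.18816375732422), (71.75582122802734, 172.1121063232422), 58.98578643798828)
block cloud [[-0.00976868 -0.0227868 ]
 [ 0.00962346 -0.01676659]
 [ 0.01333573  0.01761022]] 96 0.07415934199283514
```

Both cues agree: the mean calibration holds, and the block is centred over the holder within about 1 mm. Descending.

```bash
python3 -m pendant '[{"translation":[0,0,8],"twist":[0,0,0],"grip":-1},{"translation":[0,0,12],"twist":[0,0,0],"grip":-1},{"translation":[0,0,12],"twist":[0,0,0],"grip":-1},{"translation":[0,0,8],"twist":[0,0,0],"grip":-1},{"translation":[0,0,0],"twist":[0,0,0],"grip":-1},{"translation":[0,0,0],"twist":[0,0,0],"grip":-1},{"translation":[0,0,0],"twist":[0,0,0],"grip":-1},{"translation":[0,0,0],"twist":[0,0,0],"grip":-1},{"translation":[0,0,0],"twist":[0,0,0],"grip":-1},{"translation":[0,0,0],"twist":[0,0,0],"grip":-1}]'; python3 go.py .5915 .2721 .032 20.3
```

```text
t: 9.6
tool_pos: [0.5906, 0.2723, 0.0536]
orientation: [-1.797, -2.576, 0.002]
force: [0.3, 0.0, -3.2]
opening: 0.0249
t 9.6 pos [0.5906 0.2723 0.0536] psi 20.21 F [ 0.3  0.  -3.2] M [-0.01 -0.09 -0.01] open 0.0249 q [ 0.35  0.39  1.49 -0.    1.26  0.  ]
shift now [-0.5  0.8 21.6] turn [-0.0015  0.0003 -0.0016] shift after turn [-0.5  0.7 21.6]
```

```bash
python3 -m pendant '[{"translation":[-0.5,0.7,3],"twist":[0,0,0],"grip":-1},{"translation":[0,0,3],"twist":[0,0,0],"grip":-1},{"translation":[0,0,3],"twist":[0,0,0],"grip":-1},{"translation":[0,0,3],"twist":[0,0,0],"grip":-1},{"translation":[0,0,3],"twist":[0,0,0],"grip":-1},{"translation":[0,0,2],"twist":[0,0,0],"grip":-1},{"translation":[0,0,0],"twist":[0,0,0],"grip":-1},{"translation":[0,0,0],"twist":[0,0,0],"grip":-1},{"translation":[0,0,0],"twist":[0,0,0],"grip":-1},{"translation":[0,0,0],"twist":[0,0,0],"grip":-1}]'; python3 go.py .5915 .2721 .032 20.3
```

```text
t: 10.6
tool_pos: [0.5917, 0.2722, 0.0354]
orientation: [-1.797, -2.576, 0.002]
force: [0.5, 0.1, -3.9]
opening: 0.025
t 10.6 pos [0.5917 0.2722 0.0354] psi 20.21 F [ 0.5  0.1 -3.9] M [-0.02 -0.1  -0.  ] open 0.025 q [ 0.35  0.41  1.5  -0.    1.23  0.  ]
shift now [-0.  -0.2  3.4] turn [-0.001   0.0003 -0.0016] shift after turn [-0.  -0.2  3.4]
```

```bash
python3 -m pendant '[{"translation":[0,0,1],"twist":[0,0,0],"grip":-1},{"translation":[0,0,1],"twist":[0,0,0],"grip":-1},{"translation":[0,0,1],"twist":[0,0,0],"grip":-1},{"translation":[0,0,1],"twist":[0,0,0],"grip":-1},{"translation":[0,0,1],"twist":[0,0,0],"grip":-1},{"translation":[0,0,0],"twist":[0,0,0],"grip":-1},{"translation":[0,0,0],"twist":[0,0,0],"grip":-1},{"translation":[0,0,0],"twist":[0,0,0],"grip":-1},{"translation":[0,0,0],"twist":[0,0,0],"grip":-1},{"translation":[0,0,0],"twist":[0,0,0],"grip":-1}]'; python3 go.py .5915 .2721 .032 20.3
```

```text
t: 11.6
tool_pos: [0.5925, 0.2725, 0.0319]
orientation: [1.797, 2.576, 0.001]
force: [-0.9, -0.4, -1.8]
opening: 0.0248
t 11.6 pos [0.5925 0.2725 0.0319] psi 20.21 F [-0.9 -0.4 -1.8] M [-0.08  0.02  0.02] open 0.0248 q [ 0.35  0.42  1.5  -0.    1.22 -0.  ]
shift now [-0.  -1.  -0.1] turn [ 0.0007  0.0003 -0.0015] shift after turn [-0.  -1.  -0.1]
```

```bash
python3 -m pendant '[{"translation":[0,0,1],"twist":[0,0,0],"grip":-1},{"translation":[0,0,1],"twist":[0,0,0],"grip":-1},{"translation":[0,0,0],"twist":[0,0,0],"grip":0.1},{"translation":[0,0,0],"twist":[0,0,0],"grip":0.1},{"translation":[0,0,0],"twist":[0,0,0],"grip":0.1},{"translation":[0,0,0],"twist":[0,0,0],"grip":0.1},{"translation":[0,0,-5],"twist":[0,0,0],"grip":0.1},{"translation":[0,0,-12],"twist":[0,0,0],"grip":0.1},{"translation":[0,0,-25],"twist":[0,0,0],"grip":0.1},{"translation":[0,0,-40],"twist":[0,0,0],"grip":0.1}]'; python3 go.py .5216 -.345 .2 24.7
```

```text
t: 12.6
tool_pos: [0.5894, 0.2713, 0.1118]
orientation: [-1.795, -2.573, 0.01]
force: [0.5, 0.5, -0.1]
opening: 0.0512
t 12.6 pos [0.5894 0.2713 0.1118] psi 20.21 F [ 0.5  0.5 -0.1] M [-0.05 -0.14 -0.05] open 0.0512 q [ 0.35  0.34  1.45 -0.    1.37 -0.  ]
shift now [-555.  -277.3  -85.8] turn [-0.0078  0.0001 -0.0783] shift after turn [-531.6 -319.2  -88.2]
```

```bash
python3 -m pendant '[{"translation":[0,0,-30],"twist":[0,0,0],"grip":1},{"translation":[-42,-21,-5],"twist":[0,0,0],"grip":1},{"translation":[-42,-21,-5],"twist":[0,0,0],"grip":1},{"translation":[-42,-21,-5],"twist":[0,0,0],"grip":1},{"translation":[-42,-21,-5],"twist":[0,0,0],"grip":1},{"translation":[-42,-21,0],"twist":[0,0,0],"grip":1},{"translation":[-42,-21,0],"twist":[0,0,0],"grip":1},{"translation":[-42,-21,0],"twist":[0,0,0],"grip":1},{"translation":[-42,-21,0],"twist":[0,0,0],"grip":1},{"translation":[-42,-21,0],"twist":[0,0,0],"grip":1}]'; python3 - <<'E'
from h import *
im=cv2.imread("pics/scene0.png"); P=cloud("scene",np.load("pics/scene0.npy"))
h=cv2.cvtColor(im,cv2.COLOR_BGR2HSV); m=(h[...,0]<25)&(h[...,1]>60)&(P[...,2]>.043)&(P[...,2]<.06)
m[:,:115]=0;m[:,195:]=0;m[:255]=0;m[330:]=0
print(cv2.minAreaRect((P[m][:,:2]*1000).astype(np.float32)),m.sum())
im,d=snap("top","t2"); P=cloud("top",d); z=P[...,2]
q=P[210:260,130:190].reshape(-1,3); q=q[(q[:,2]>.05)&(q[:,2]<.09)]; print("block in holder",cv2.minAreaRect((q[:,:2]*1000).astype(np.float32)),np.median(q[:,2]),len(q))
q=P[280:335,115:190].reshape(-1,3); q=q[(q[:,2]>.055)&(q[:,2]<.09)]; print("large ref z",np.median(q[:,2]))
cv2.imwrite("pics/t2c.png",cv2.resize(im[200:340,100:240][:,:,::-1],None,fx=4,fy=4,interpolation=cv2.INTER_CUBIC))
E
python3 go.py .5233 -.3515 .15 24.9
```

```text
t: 13.6
tool_pos: [0.5498, -0.1557, 0.1863]
orientation: [1.772, 2.572, 0.021]
force: [0.1, 0.5, 1.1]
opening: 0.0932
((525.63037109375, -353.0159912109375), (55.126163482666016, 102.9955062866211), 26.45907974243164) 1142
block in holder ((592.2389526367188, 273.1956787109375), (26.644948959350586, 40.234397888183594), 22.77874755859375) 0.06650250149783576 342
large ref z 0.06686198898035922
t 13.65 pos [ 0.5488 -0.163   0.1866] psi 20.63 F [-1.7 -4.7  0.4] M [-0.15 -0.04 -0.03] open 0.0933 q [-0.38  0.05  1.63  0.01  1.44 -0.74]
shift now [-167.   -91.    36.7] turn [ 0.0194  0.012  -0.0747] shift after turn [-160.2 -102.5   36.6]
```

View pics/t2c.png

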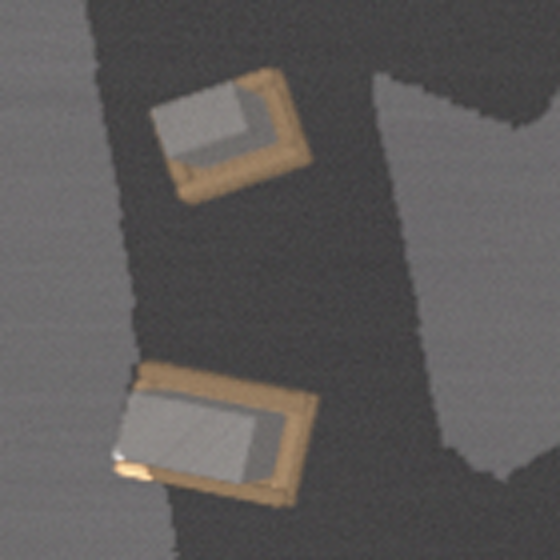

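Top view shows the block standing in its holder (crop 205,125), with its top at 66.5 mm, the same level as the large block's top, so it is fully down. Now on to the blank.

```bash
python3 -m pendant '[{"translation":[-40,-22,0],"twist":[0,0,-0.04],"grip":1},{"translation":[-40,-23,5],"twist":[0,0,-0.035],"grip":1},{"translation":[-40,-23,10],"twist":[0.01,0.01,0],"grip":1},{"translation":[-30,-18,10],"twist":[0,0,0],"grip":1},{"translation":[-8,-5,10],"twist":[0,0,0],"grip":1},{"translation":[0,0,0],"twist":[0,0,0],"grip":1},{"translation":[0,0,0],"twist":[0,0,0],"grip":1},{"translation":[0,0,0],"twist":[0,0,0],"grip":1},{"translation":[0,0,0],"twist":[0,0,0],"grip":1},{"translation":[0,0,0],"twist":[0,0,0],"grip":1}]'; python3 go.py .5235 -.352 .08 25
```

```text
t: 14.65
tool_pos: [0.531, -0.3446, 0.1609]
orientation: [1.677, 2.636, 0.012]
force: [-0.3, -0.2, 0.3]
opening: 0.0928
t 14.65 pos [ 0.531  -0.3446  0.1609] psi 25.06 F [-0.3 -0.2  0.3] M [ 0.01 -0.09 -0.05] open 0.0928 q [-0.66  0.23  1.48  0.01  1.41 -1.1 ]
shift now [ -2.7 -11.2  80.7] turn [0.0159 0.0108 0.001 ] shift after turn [-3.6 -9.9 80.9]
```

```bash
python3 -m pendant '[{"translation":[-3,-10,10],"twist":[0.016,0.011,0],"grip":1},{"translation":[0,0,15],"twist":[0,0,0],"grip":1},{"translation":[0,0,20],"twist":[0,0,0],"grip":1},{"translation":[0,0,15],"twist":[0,0,0],"grip":1},{"translation":[0,0,0],"twist":[0,0,0],"grip":1},{"translation":[0,0,0],"twist":[0,0,0],"grip":1},{"translation":[0,0,0],"twist":[0,0,0],"grip":1},{"translation":[0,0,0],"twist":[0,0,0],"grip":1},{"translation":[0,0,0],"twist":[0,0,0],"grip":1},{"translation":[0,0,0],"twist":[0,0,0],"grip":1}]'; python3 go.py .5235 -.352 .017 25
```

```text
t: 15.65
tool_pos: [0.5235, -0.3511, 0.0973]
orientation: [-1.684, -2.652, 0.001]
force: [-0.6, 0.1, -0.3]
opening: 0.0927
t 15.65 pos [ 0.5235 -0.3511  0.0973] psi 25.18 F [-0.6  0.1 -0.3] M [ 0.02 -0.12 -0.01] open 0.0927 q [-0.67  0.3   1.53 -0.    1.32 -1.11]
shift now [-0.8 -0.3 80.3] turn [-0.001  -0.0001  0.0031] shift after turn [-0.8 -0.4 80.3]
```

```bash
python3 -m pendant '[{"translation":[-0.8,0,10],"twist":[0,0,0],"grip":1},{"translation":[0,0,15],"twist":[0,0,0],"grip":1},{"translation":[0,0,15],"twist":[0,0,0],"grip":1},{"translation":[0,0,15],"twist":[0,0,0],"grip":1},{"translation":[0,0,10],"twist":[0,0,0],"grip":1},{"translation":[0,0,5],"twist":[0,0,0],"grip":1},{"translation":[0,0,2],"twist":[0,0,0],"grip":1},{"translation":[0,0,0],"twist":[0,0,0],"grip":1},{"translation":[0,0,0],"twist":[0,0,0],"grip":1},{"translation":[0,0,0],"twist":[0,0,0],"grip":1}]'; python3 go.py .5235 -.352 .017 25
```

```text
t: 16.65
tool_pos: [0.5232, -0.3515, 0.0179]
orientation: [-1.683, -2.65, 0.001]
force: [0.4, -0.4, 1.2]
opening: 0.0932
t 16.65 pos [ 0.5232 -0.3515  0.0179] psi 25.18 F [ 0.4 -0.4  1.2] M [-0.04 -0.09  0.07] open 0.0932 q [-0.67  0.39  1.57 -0.    1.19 -1.11]
shift now [-0.6  0.   0.9] turn [-0.0017 -0.0014  0.0031] shift after turn [-0.6  0.   0.9]
```

```bash
python3 -m pendant '[{"translation":[0,0,0],"twist":[0,0,0],"grip":0.4},{"translation":[0,0,0],"twist":[0,0,0],"grip":0.1},{"translation":[0,0,0],"twist":[0,0,0],"grip":-1},{"translation":[0,0,0],"twist":[0,0,0],"grip":-1},{"translation":[0,0,0],"twist":[0,0,0],"grip":-1},{"translation":[0,0,0],"twist":[0,0,0],"grip":-1},{"translation":[0,0,-10],"twist":[0,0,0],"grip":-1},{"translation":[0,0,-20],"twist":[0,0,0],"grip":-1},{"translation":[0,0,-25],"twist":[0,0,0],"grip":-1},{"translation":[0,0,-15],"twist":[0,0,0],"grip":-1}]' 30; python3 go.py .5235 -.352 .09 25
```

```text
t: 17.65
tool_pos: [0.5216, -0.3501, 0.089]
orientation: [-1.68, -2.646, 0.0]
force: [0.5, -0.6, -1.4]
opening: 0.0497
t 17.65 pos [ 0.5216 -0.3501  0.089 ] psi 25.18 F [ 0.5 -0.6 -1.4] M [-0.04 -0.16 -0.01] open 0.0497 q [-0.67  0.3   1.53 -0.    1.31 -1.11]
shift now [-2.6  0.9 -1. ] turn [-0.004  -0.0062  0.0031] shift after turn [-2.6  0.9 -1. ]
```

```bash
python3 -m pendant '[{"translation":[20,13,-10],"twist":[0,0,0],"grip":-1},{"translation":[40,26,-10],"twist":[0,0,0],"grip":-1},{"translation":[40,26,0],"twist":[0,0,0],"grip":-1},{"translation":[40,26,0],"twist":[0,0,0],"grip":-1},{"translation":[40,26,0],"twist":[0,0,0],"grip":-1},{"translation":[40,26,0],"twist":[0,0,0],"grip":-1},{"translation":[35,25,0],"twist":[0,0,0],"grip":-1},{"translation":[10,8,0],"twist":[0,0,0.08],"grip":-1},{"translation":[0,0,0],"twist":[0,0,0.13],"grip":-1},{"translation":[0,0,0],"twist":[0,0,0.13],"grip":-1}]'; python3 go.py .5707 -.0153 .085 -16.35
```

```text
t: 18.65
tool_pos: [0.572, -0.0251, 0.1184]
orientation: [2.119, 2.315, 0.003]
force: [0.7, 0.2, -1.5]
opening: 0.0497
t 18.65 pos [ 0.572  -0.0251  0.1184] psi 5.06 F [ 0.7  0.2 -1.5] M [-0.05 -0.09 -0.01] open 0.0497 q [-0.13  0.12  1.68 -0.    1.33 -0.22]
shift now [ 9.9 -0.6 33.4] turn [3.800e-03 3.000e-04 3.738e-01] shift after turn [ 9.  -4.  33.4]
```

```bash
python3 -m pendant '[{"translation":[0,0,0],"twist":[0,0,0.13],"grip":-1},{"translation":[0,0,0],"twist":[0,0,0.12],"grip":-1},{"translation":[0,0,0],"twist":[0,0,0.08],"grip":-1},{"translation":[0,0,0],"twist":[0,0,0],"grip":-1},{"translation":[0,0,0],"twist":[0,0,0],"grip":-1},{"translation":[0,0,0],"twist":[0,0,0],"grip":-1},{"translation":[0,0,0],"twist":[0,0,0],"grip":-1},{"translation":[0,0,0],"twist":[0,0,0],"grip":-1},{"translation":[0,0,0],"twist":[0,0,0],"grip":-1},{"translation":[0,0,0],"twist":[0,0,0],"grip":-1}]'; python3 go.py .5707 -.0153 .085 -16.35
```

```text
t: 19.65
tool_pos: [0.5716, -0.024, 0.1199]
orientation: [2.478, 1.926, 0.004]
force: [-0.6, 0.7, -1.5]
opening: 0.0497
t 19.65 pos [ 0.5716 -0.024   0.1199] psi -14.3 F [-0.6  0.7 -1.5] M [-0.02 -0.09  0.  ] open 0.0497 q [-0.13  0.12  1.68 -0.    1.33  0.12]
shift now [ 8.2 -3.1 34.9] turn [ 0.0038 -0.0004  0.0357] shift after turn [ 8.1 -3.3 34.9]
```

```bash
python3 -m pendant '[{"translation":[4,-2,10],"twist":[0.004,0,0.036],"grip":-1},{"translation":[4,-1,15],"twist":[0,0,0],"grip":-1},{"translation":[0,0,20],"twist":[0,0,0],"grip":-1},{"translation":[0,0,15],"twist":[0,0,0],"grip":-1},{"translation":[0,0,8],"twist":[0,0,0],"grip":-1},{"translation":[0,0,0],"twist":[0,0,0],"grip":-1},{"translation":[0,0,0],"twist":[0,0,0],"grip":-1},{"translation":[0,0,0],"twist":[0,0,0],"grip":-1},{"translation":[0,0,0],"twist":[0,0,0],"grip":-1},{"translation":[0,0,0],"twist":[0,0,0],"grip":-1}]'; python3 go.py .5707 -.0153 .03 -16.35
```

```text
t: 20.65
tool_pos: [0.5723, -0.0151, 0.0496]
orientation: [2.511, 1.885, 0.004]
force: [0.4, -0.4, -1.5]
opening: 0.0502
t 20.65 pos [ 0.5723 -0.0151  0.0496] psi -16.19 F [ 0.4 -0.4 -1.5] M [-0.01 -0.04  0.07] open 0.0502 q [-0.12  0.2   1.73  0.    1.21  0.17]
shift now [-0.6 -1.5 19.6] turn [ 0.0027 -0.0009  0.0028] shift after turn [-0.6 -1.5 19.6]
```

Descend gently until contact with the plate. Take a scene picture for a check at the same time.

```bash
python3 -m pendant '[{"translation":[0,-1.5,4],"twist":[0.003,-0.001,0.003],"grip":-1},{"translation":[0,0,4],"twist":[0,0,0],"grip":-1},{"translation":[0,0,4],"twist":[0,0,0],"grip":-1},{"translation":[0,0,2],"twist":[0,0,0],"grip":-1},{"translation":[0,0,0],"twist":[0,0,0],"grip":-1},{"translation":[0,0,0],"twist":[0,0,0],"grip":-1},{"translation":[0,0,0],"twist":[0,0,0],"grip":-1},{"translation":[0,0,0],"twist":[0,0,0],"grip":-1},{"translation":[0,0,0],"twist":[0,0,0],"grip":-1},{"translation":[0,0,0],"twist":[0,0,0],"grip":-1}]'; python3 go.py .5707 -.0153 .03 -16.35
python3 -c "
from h import *
im,d=snap('scene','s3'); cv2.imwrite('pics/s3c.png',cv2.resize(im[170:310,220:410][:,:,::-1],None,fx=4,fy=4,interpolation=cv2.INTER_CUBIC))"
```

```text
t: 21.65
tool_pos: [0.5715, -0.0148, 0.0355]
orientation: [2.514, 1.882, 0.001]
force: [-0.8, 0.2, -2.0]
opening: 0.0496
t 21.65 pos [ 0.5715 -0.0148  0.0355] psi -16.38 F [-0.8  0.2 -2. ] M [-0.02 -0.02  0.03] open 0.0496 q [-0.12  0.22  1.74 -0.    1.18  0.17]
shift now [-0.7 -0.7  5.5] turn [ 0.0012 -0.     -0.0005] shift after turn [-0.7 -0.7  5.5]
```

View pics/s3c.png

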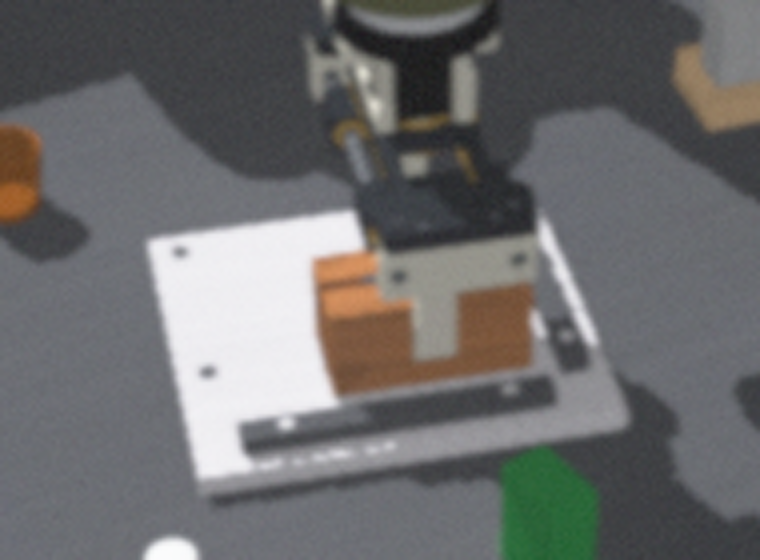

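The blank is over the plate, parallel to the far stop, with clear gaps to both stops (its base is at crop (335,393)–(530,365)). Setting it down.

```bash
python3 -m pendant '[{"translation":[0,0,2],"twist":[0,0,0],"grip":-1},{"translation":[0,0,2],"twist":[0,0,0],"grip":-1},{"translation":[0,0,1],"twist":[0,0,0],"grip":-1},{"translation":[0,0,1],"twist":[0,0,0],"grip":-1},{"translation":[0,0,1],"twist":[0,0,0],"grip":-1},{"translation":[0,0,0],"twist":[0,0,0],"grip":-1},{"translation":[0,0,0],"twist":[0,0,0],"grip":-1},{"translation":[0,0,0],"twist":[0,0,0],"grip":-1},{"translation":[0,0,0],"twist":[0,0,0],"grip":-1},{"translation":[0,0,0],"twist":[0,0,0],"grip":-1}]'; python3 go.py .5893 -.0051 .03 -16.35
```

```text
t: 22.7
tool_pos: [0.5721, -0.0148, 0.0321]
orientation: [2.514, 1.882, 0.001]
force: [-0.6, -0.0, 0.4]
opening: 0.0499
t 22.7 pos [ 0.5721 -0.0148  0.0321] psi -16.36 F [-0.6 -0.   0.4] M [-0.06  0.13  0.02] open 0.0499 q [-0.12  0.22  1.74 -0.    1.18  0.17]
shift now [14.1 13.7  2.2] turn [ 0.0015  0.0001 -0.0001] shift after turn [14.1 13.8  2.1]
```

```bash
python3 -m pendant '[{"translation":[2,2,0.5],"twist":[0.001,0,0],"grip":-1},{"translation":[2,2,0.5],"twist":[0,0,0],"grip":-1},{"translation":[2,2,0.5],"twist":[0,0,0],"grip":-1},{"translation":[2,2,0.5],"twist":[0,0,0],"grip":-1},{"translation":[2,2,0.5],"twist":[0,0,0],"grip":-1},{"translation":[1,1,0.5],"twist":[0,0,0],"grip":-1},{"translation":[0,0,0.5],"twist":[0,0,0],"grip":-1},{"translation":[0,0,0.5],"twist":[0,0,0],"grip":-1},{"translation":[0,0,0.5],"twist":[0,0,0],"grip":-1},{"translation":[0,0,0.5],"twist":[0,0,0],"grip":-1}]' 45; python3 go.py .5893 -.0051 .03 -16.35
```

```text
t: 23.7
tool_pos: [0.5862, -0.0096, 0.0322]
orientation: [2.513, 1.882, -0.006]
force: [-4.3, -0.3, 6.8]
opening: 0.0496
t 23.7 pos [ 0.5862 -0.0096  0.0322] psi -16.35 F [-4.3 -0.3  6.8] M [0.03 0.65 0.08] open 0.0496 q [-0.1   0.26  1.7  -0.    1.19  0.19]
shift now [5.2 1.7 2.1] turn [-0.0008  0.0045 -0.0001] shift after turn [5.2 1.7 2.2]
```

```bash
python3 -m pendant '[{"translation":[0,1,0],"twist":[0,0,0],"grip":-1},{"translation":[0,1,0],"twist":[0,0,0],"grip":-1},{"translation":[0,1,0],"twist":[0,0,0],"grip":-1},{"translation":[0,1,0],"twist":[0,0,0],"grip":-1},{"translation":[0,1,0],"twist":[0,0,0],"grip":-1},{"translation":[0,1,0],"twist":[0,0,0],"grip":-1},{"translation":[0,1,0],"twist":[0,0,0],"grip":-1},{"translation":[0,1,0],"twist":[0,0,0],"grip":-1},{"translation":[0,1,0],"twist":[0,0,0],"grip":-1},{"translation":[0,1,0],"twist":[0,0,0],"grip":-1}]'; python3 go.py .5893 -.0051 .03 -16.35
```

```text
t: 24.7
tool_pos: [0.5866, -0.0097, 0.0327]
orientation: [-2.502, -1.876, 0.03]
force: [-7.7, -0.1, 7.8]
opening: 0.0495
t 24.7 pos [ 0.5866 -0.0097  0.0327] psi -16.28 F [-7.7 -0.1  7.8] M [ 0.28  1.08 -0.03] open 0.0495 q [-0.1   0.28  1.67 -0.    1.21  0.18]
shift now [5.2 1.4 2.6] turn [-0.0232  0.0065  0.0012] shift after turn [5.2 1.3 2.7]
```

The blank has met the far stop (7.7 N), but the row-by-row pushing let the tool tip over by 1.3°. I'll level it, then push along the side.

```bash
python3 -m pendant '[{"translation":[0,-0.5,0],"twist":[-0.012,0.003,0],"grip":-1},{"translation":[0,0,0.5],"twist":[-0.012,0.003,0],"grip":-1},{"translation":[0,0,0.5],"twist":[-0.003,0,0],"grip":-1},{"translation":[1,0,0.3],"twist":[0,0,0],"grip":-1},{"translation":[1,0,0.3],"twist":[0,0,0],"grip":-1},{"translation":[1,0,0.3],"twist":[0,0,0],"grip":-1},{"translation":[1,0,0.3],"twist":[0,0,0],"grip":-1},{"translation":[0,0,0.3],"twist":[0,0,0],"grip":-1},{"translation":[0,0,0.3],"twist":[0,0,0],"grip":-1},{"translation":[0,0,0.3],"twist":[0,0,0],"grip":-1}]'; python3 go.py .5893 -.0051 .03 -16.35
```

```text
t: 25.7
tool_pos: [0.5865, -0.0084, 0.0323]
orientation: [2.507, 1.88, 0.001]
force: [-3.5, -1.8, 5.8]
opening: 0.0495
t 25.7 pos [ 0.5865 -0.0084  0.0323] psi -16.28 F [-3.5 -1.8  5.8] M [-0.02  0.82  0.12] open 0.0495 q [-0.1   0.25  1.7  -0.01  1.18  0.19]
shift now [3.9 1.7 2.3] turn [0.0072 0.0042 0.0012] shift after turn [3.9 1.7 2.3]
```

```bash
python3 -m pendant '[{"translation":[2,0.3,0],"twist":[0.004,0.002,0],"grip":-1},{"translation":[2,0.3,0],"twist":[0.003,0.002,0],"grip":-1},{"translation":[2,0.3,0],"twist":[0,0,0],"grip":-1},{"translation":[2,0.3,0],"twist":[0,0,0],"grip":-1},{"translation":[2,0.3,0],"twist":[0,0,0],"grip":-1},{"translation":[1.5,0.3,0],"twist":[0,0,0],"grip":-1},{"translation":[1,0.3,0],"twist":[0,0,0],"grip":-1},{"translation":[1,0.3,0],"twist":[0,0,0],"grip":-1},{"translation":[1,0.3,0],"twist":[0,0,0],"grip":-1},{"translation":[1,0.3,0],"twist":[0,0,0],"grip":-1}]'; python3 go.py .5893 -.0051 .03 -16.35
```

```text
t: 26.7
tool_pos: [0.5877, -0.0052, 0.0329]
orientation: [2.51, 1.879, -0.031]
force: [-7.8, -5.9, 8.0]
opening: 0.0498
t 26.7 pos [ 0.5877 -0.0052  0.0329] psi -16.36 F [-7.8 -5.9  8. ] M [-0.71  0.96  0.24] open 0.0498 q [-0.08  0.27  1.68 -0.02  1.2   0.21]
shift now [0.6 1.6 2.8] turn [-0.0076  0.0192 -0.0002] shift after turn [0.5 1.5 2.9]
```

Both stops are now felt (5.8 N on the far stop, 7.9 N on the side). Level the tool again, counter-twisting while pressing.

```bash
python3 -m pendant '[{"translation":[0,0,0],"twist":[-0.006,0.012,0],"grip":-1},{"translation":[0,0,0.5],"twist":[-0.006,0.012,0],"grip":-1},{"translation":[0.5,0.5,0.5],"twist":[-0.002,0.002,0],"grip":-1},{"translation":[1,1,0.5],"twist":[-0.002,0.002,0],"grip":-1},{"translation":[1.5,1.5,0.5],"twist":[-0.002,0.002,0],"grip":-1},{"translation":[1.5,1.5,0.5],"twist":[-0.003,0.003,0],"grip":-1},{"translation":[1.5,1.5,0.5],"twist":[-0.003,0.003,0],"grip":-1},{"translation":[1.5,1.5,0.5],"twist":[-0.003,0.003,0],"grip":-1},{"translation":[1.5,1.5,0.5],"twist":[-0.003,0.003,0],"grip":-1},{"translation":[1.5,1.5,0.5],"twist":[-0.003,0.003,0],"grip":-1}]' 60; python3 go.py .5893 -.0051 .03 -16.35
```

```text
t: 27.7
tool_pos: [0.5876, -0.005, 0.0321]
orientation: [-2.51, -1.882, -0.016]
force: [-14.8, -4.5, 15.9]
opening: 0.0495
t 27.7 pos [ 0.5876 -0.005   0.0321] psi -16.27 F [-14.8  -4.5  15.9] M [-1.51  3.11  0.02] open 0.0495 q [-0.1   0.26  1.7   0.01  1.18  0.18]
shift now [0.4 1.6 2.1] turn [ 0.0028 -0.0105  0.0013] shift after turn [0.4 1.6 2.1]
```

```bash
python3 -m pendant '[{"translation":[1.5,1,0],"twist":[0.002,-0.006,0],"grip":-1},{"translation":[1.5,1,0],"twist":[0,-0.003,0],"grip":-1},{"translation":[2,1,0.2],"twist":[-0.001,0.002,0],"grip":-1},{"translation":[2,1,0.2],"twist":[-0.002,0.002,0],"grip":-1},{"translation":[2,1,0.2],"twist":[-0.002,0.002,0],"grip":-1},{"translation":[2,1,0.2],"twist":[-0.002,0.002,0],"grip":-1},{"translation":[2,1,0.2],"twist":[-0.002,0.002,0],"grip":-1},{"translation":[2,1,0.2],"twist":[-0.002,0.002,0],"grip":-1},{"translation":[2,1,0.2],"twist":[-0.002,0.002,0],"grip":-1},{"translation":[2,1,0.2],"twist":[-0.002,0.002,0],"grip":-1}]'; python3 go.py .5893 -.0051 .03 -16.35
```

```text
t: 28.7
tool_pos: [0.5877, -0.0051, 0.0324]
orientation: [-2.515, -1.882, 0.017]
force: [-13.5, -9.2, 11.9]
opening: 0.0494
t 28.7 pos [ 0.5877 -0.0051  0.0324] psi -16.39 F [-13.5  -9.2  11.9] M [-1.26  1.94  0.39] open 0.0494 q [-0.09  0.27  1.68 -0.01  1.2   0.2 ]
shift now [0.5 1.5 2.4] turn [-0.0066  0.0088 -0.0006] shift after turn [0.5 1.5 2.4]
```

```bash
python3 -m pendant '[{"translation":[1.5,1,0.2],"twist":[-0.005,0.006,0],"grip":-1},{"translation":[1.5,1,0.2],"twist":[-0.003,0.004,0],"grip":-1},{"translation":[2,1.2,0.2],"twist":[-0.002,0.002,0],"grip":-1},{"translation":[2,1.2,0.2],"twist":[-0.002,0.002,0],"grip":-1},{"translation":[2,1.2,0.2],"twist":[-0.002,0.002,0],"grip":-1},{"translation":[2,1.2,0.2],"twist":[-0.002,0.002,0],"grip":-1},{"translation":[2,1.2,0.2],"twist":[-0.002,0.003,0],"grip":-1},{"translation":[2,1.2,0.2],"twist":[-0.002,0.003,0],"grip":-1},{"translation":[2,1.2,0.2],"twist":[-0.002,0.003,0],"grip":-1},{"translation":[2,1.2,0.2],"twist":[-0.002,0.003,0],"grip":-1}]'; python3 go.py .5893 -.0051 .03 -16.35
python3 -c "
from h import *
im,d=snap('scene','s4'); cv2.imwrite('pics/s4c.png',cv2.resize(im[190:300,270:400][:,:,::-1],None,fx=5,fy=5,interpolation=cv2.INTER_CUBIC))
for i in range(10): robot.read_camera('scene')"; python3 go.py .5893 -.0051 .03 -16.35
```

```text
t: 29.7
tool_pos: [0.5877, -0.0051, 0.0324]
orientation: [-2.512, -1.88, 0.014]
force: [-15.5, -8.5, 13.3]
opening: 0.0495
t 29.7 pos [ 0.5877 -0.0051  0.0324] psi -16.39 F [-15.5  -8.5  13.3] M [-1.39  2.09  0.34] open 0.0495 q [-0.09  0.27  1.68 -0.    1.2   0.19]
shift now [0.5 1.6 2.3] turn [-0.0083  0.0047 -0.0006] shift after turn [0.5 1.5 2.4]
t 30.25 pos [ 0.5877 -0.0051  0.0324] psi -16.39 F [-14.9  -9.5  13.9] M [-1.38  2.04  0.37] open 0.0496 q [-0.09  0.27  1.68 -0.    1.2   0.19]
shift now [0.5 1.5 2.3] turn [-0.0082  0.0048 -0.0006] shift after turn [0.5 1.5 2.4]
```

View pics/s4c.png

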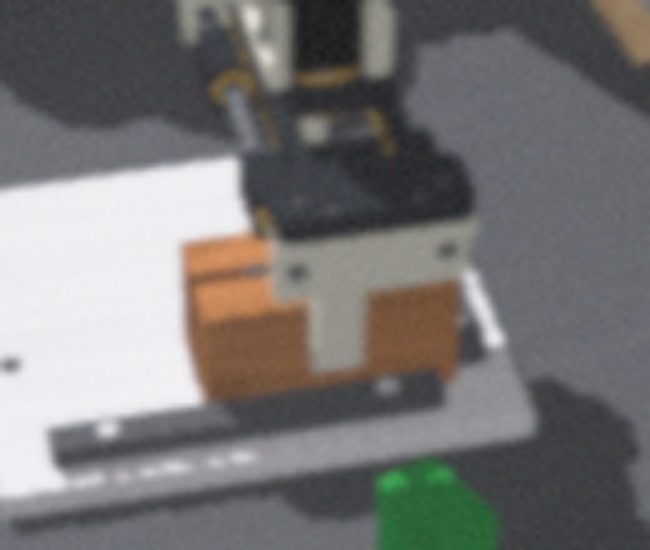

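Blank sits against the far stop (base hidden behind it) and the side stop (crop 455,370). Press is steady at 11.6 N on the far stop and 13.3 N on the side. A last trim for the 0.5° tilt:

```bash
python3 -m pendant '[{"translation":[2,1.2,0.3],"twist":[-0.007,0.004,0],"grip":-1},{"translation":[2,1.2,0.3],"twist":[-0.006,0.004,0],"grip":-1},{"translation":[2,1.2,0.3],"twist":[-0.004,0.003,0],"grip":-1},{"translation":[2,1.2,0.3],"twist":[-0.004,0.003,0],"grip":-1},{"translation":[2,1.2,0.3],"twist":[-0.004,0.003,0],"grip":-1},{"translation":[2,1.2,0.3],"twist":[-0.004,0.003,0],"grip":-1},{"translation":[2,1.2,0.3],"twist":[-0.004,0.003,0],"grip":-1},{"translation":[2,1.2,0.3],"twist":[-0.004,0.003,0],"grip":-1},{"translation":[2,1.2,0.3],"twist":[-0.004,0.003,0],"grip":-1},{"translation":[2,1.2,0.3],"twist":[-0.004,0.003,0],"grip":-1}]'; python3 go.py .5893 -.0051 .03 -16.35
python3 - <<'E'
from h import *
a,d=snap('top','t5'); o=cv2.imread('pics/top0.png')
P=cloud('top',d); 
def r(roi,z0,z1):
    x0,y0,x1,y1=roi; out=[]
    for n in('top0','t5'):
        q=cloud('top',np.load(f'pics/{n}.npy'))[y0:y1,x0:x1].reshape(-1,3); q=q[(q[:,2]>z0)&(q[:,2]<z1)]; out+=[np.median(q,axis=0).round(3) if len(q) else None]
    print(roi,out)
r((120,285,185,330),.055,.09); r((355,350,395,390),.02,.06); r((395,140,430,180),.05,.14); r((180,135,220,175),.05,.14); r((130,205,190,260),.05,.09)
_,d=robot.read_camera('scene'); Q=cloud('scene',d); q=Q[236:252,308:322].reshape(-1,3); q=q[abs(q[:,2]-.062)<.006]; print('blank top z',q[:,2].mean() if len(q) else None,len(q))
for i in range(8): robot.read_camera('top')
E
python3 go.py .5893 -.0051 .03 -16.35
```

```text
t: 31.25
tool_pos: [0.5875, -0.0051, 0.0322]
orientation: [2.509, 1.878, 0.008]
force: [-13.9, -9.6, 14.3]
opening: 0.0498
t 31.25 pos [ 0.5875 -0.0051  0.0322] psi -16.38 F [-13.9  -9.6  14.3] M [-1.24  2.93  0.36] open 0.0498 q [-0.09  0.25  1.7  -0.    1.18  0.19]
shift now [0.5 1.7 2.3] turn [ 0.0092  0.0003 -0.0006] shift after turn [0.5 1.7 2.2]
(120, 285, 185, 330) [array([0.446, 0.274, 0.067]), array([0.446, 0.274, 0.067])]
(355, 350, 395, 390) [array([ 0.328, -0.149,  0.036]), array([ 0.327, -0.15 ,  0.036])]
(395, 140, 430, 180) [array([ 0.726, -0.209,  0.076]), array([ 0.726, -0.21 ,  0.077])]
(180, 135, 220, 175) [array([0.727, 0.185, 0.079]), array([0.727, 0.185, 0.08 ])]
(130, 205, 190, 260) [None, array([0.591, 0.272, 0.067])]
blank top z 0.06248829209143074 205
t 31.75 pos [ 0.5875 -0.0051  0.0323] psi -16.38 F [-13.4  -8.8  13.9] M [-1.29  2.9   0.43] open 0.0499 q [-0.09  0.25  1.7  -0.    1.18  0.19]
shift now [0.5 1.7 2.3] turn [ 0.0091  0.0004 -0.0006] shift after turn [0.5 1.7 2.3]
```

```bash
python3 -m pendant '[{"translation":[2,1.2,0.3],"twist":[0.006,0,0],"grip":-1},{"translation":[2,1.2,0.3],"twist":[0.001,0.002,0],"grip":-1},{"translation":[2,1.2,0.3],"twist":[-0.002,0.003,0],"grip":-1},{"translation":[2,1.2,0.3],"twist":[-0.003,0.003,0],"grip":-1},{"translation":[2,1.2,0.3],"twist":[-0.003,0.003,0],"grip":-1},{"translation":[2,1.2,0.3],"twist":[-0.003,0.003,0],"grip":-1},{"translation":[2,1.2,0.3],"twist":[-0.003,0.003,0],"grip":-1},{"translation":[2,1.2,0.3],"twist":[-0.003,0.003,0],"grip":-1},{"translation":[2,1.2,0.3],"twist":[-0.003,0.003,0],"grip":-1},{"translation":[2,1.2,0.3],"twist":[-0.003,0.003,0],"grip":-1}]'; python3 go.py .5893 -.0051 .03 -16.35
```

```text
t: 32.75
tool_pos: [0.5876, -0.0051, 0.0322]
orientation: [2.515, 1.882, -0.005]
force: [-13.1, -8.7, 14.0]
opening: 0.0499
t 32.75 pos [ 0.5876 -0.0051  0.0322] psi -16.37 F [-13.1  -8.7  14. ] M [-1.38  2.34  0.38] open 0.0499 q [-0.09  0.26  1.69 -0.    1.19  0.19]
shift now [0.5 1.6 2.2] turn [-0.0019  0.0025 -0.0004] shift after turn [0.5 1.6 2.2]
```

Level to within 0.2°, with both presses steady. Handing in.

```bash
python3 -c "
from plant import robot
print(robot.close_job()); s=robot.read_state(); print(s['t'],s['force'],s['tool_pos'])"
```

```text
the job is handed in; nothing more can be done
None
the job is handed in; nothing more can be done
```

Both parts of the job are done, and I handed it in at about 33 s of the 72 s allowed, with the gripper still pressing the blank into the corner.

**Setting block:** It went into its own holder before I touched the blank. After release its top measured 66.5 mm, level with the large block's top, so it is fully down.

**Blank:** It lies on the jig plate, gripped across its width. The last reading showed about 10 N on the far stop, 12 N on the side stop (plate friction is included in both) and 14 N down. The tool was level to within 0.2°. The pose and forces stayed steady when I held it for half a second before the last trim. The blank's top read 62.5 mm, against the 62 mm expected when it lies flat.

**Other things:** The large block, both bottles and the cup measured within 1 mm of where they started. I did not re-measure the green and blue look-alikes.

**What disagreed:**
- **Cameras:** The two differed by about 3 mm in absolute position. I used their mean, which the grasp of the block confirmed.
- **Final position:** The tool stopped about 1.6 mm short of my estimate of home, measured towards the far stop. I put this down to camera error, because the force showed contact there.
- **Tilt:** Pressing tipped the tool by up to 1.8° for a while; I levelled it before handing in.

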